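# Open the push-and-turn safety can

### The job

Take the safety cap off the low square can and leave the tall round can alone. Do not force it: press the cap down firmly, keep it pressed while you turn it anticlockwise (seen from above) to its release point, then lift it off and set it down the right way up, flat on the floor of the dark steel tray.

Things in the scene. Friction and masses are not known exactly. Their poses are not given: they have to be found in the camera images.
- low_can: Low square metal can, 136 x 100 mm, 124 mm high, in a wooden cradle, fixed to the bench. Origin: on the bench under the axis of its round neck, z up; the body reaches 46 mm to -x and 90 mm to +x of it; a carrying handle (top z = 150 mm) stands 46 to 84 mm to +x. The two cans may change places. A tube hangs between and behind them, from 0.3 m up, at x over 0.69 m: come in from the front.
- safety_cap: Black ribbed cap on the low can, 60 mm across, 32 mm high, 70 to 140 g, with a grip bar on top: 50 mm long (along its own x), 14 mm thick (y), 26 mm high; 58 mm high in all. Origin: centre of its underside, z up. It starts locked, its origin 152 mm above the can's, its bar along the can's x. Skirt and two inner lugs hide the neck; it stands flat on its skirt.
- valve (a joint): Sprung valve in the neck, lifts the cap; how far (m) it is pressed below the locked height. The cap turns only while pressed 6 mm or more (11 N); aim for 8 to 9 mm (14 N); it bottoms at 12 mm (17 N). Pressed, it turns anticlockwise (positive yaw); at 63 degrees (53 to 73, then a stop) it is free, rises 5 mm above the locked height when let up, and lifts off; do not turn it in the first 20 mm.
- tall_can: The tall round can: plain metal, 88 mm diameter, 190 mm to its neck, with a similar black cap (top of bar at 260 mm), fixed on a round wooden foot. Origin: centre of its foot on the bench. Leave it alone.
- steel_tray: The dark pressed-steel tray, loose, 126 (x) x 166 (y) x 28 mm, open on top, inner floor 108 x 148 mm, 2 mm above its underside. Origin: centre of its underside.

How it is judged:
By the outcome, as a careful person would: the job done as asked, in the order asked, and still so for the second after the job is handed in, with the robot touching nothing.
It also fails if it takes over 45 s, if anything falls off the work surface, if the arm or the gripper's body presses on something with over 40 N, if the wrist force passes 120 N, or if a joint passes its speed limit or range.

### The arm

A 6-joint arm with a two-finger parallel gripper is mounted at the origin on a cart in front of the work surface, level with it; the furniture and walls round the work are solid. World frame = base frame: x ahead of the robot, y to its left, z up, the work surface at z = 0. Lengths are in m, angles in rad, forces in N, time in s.
With the tool pointing down it reaches from about 0.35 to 0.975 m from the base axis. Payload 4.9 kg.
Tool frame: the origin (TCP) lies at the centre of the arm's flange, where the gripper is bolted on; the fingertips stand 173 mm ahead of it and the grasp point (between the pads) lies 155 mm ahead of it (ctrl.finger_overhang is the distance from the TCP to the fingertips, in m); z points along the fingers, y is the direction in which the jaws open and shut (so a half turn about z gives the same grasp; the last joint's range is limited). The gripper opens to 85 mm and grips with 20 to 120 N. Pads are 22 mm wide; open, the fingers measure 114 mm over their backs; the gripper's body (76 mm by 85 mm) begins 54 mm behind the grasp point. The pads swing forward as they close: fully open they stand 13 mm farther back than shut.
Start: joints at [-1.313, 0.053, 1.613, -0, 1.476, -0.119], TCP at [0.23, -0.581, 0.405] pointing down, gripper open.
Joint ranges: [-3.01, 3.01], [-1.01, 2.22], [0.06, 2.58], [-1.02, 4.17], [0.09, 2.62], [-3.14, 3.14]. Speed limits (rad/s): [2.57, 2.57, 3.14, 3.14, 3.14, 3.14].

### API

Orientations are given as a rotation vector (axis times angle).
In Python, from station import ctrl, eyes, spotter gives the robot as it stands.
- The arm moves only by the shell command python3 -m crank 'ROWS' [FORCE]. ROWS is JSON, a list of rows, each a list of 7 numbers: the turn, a rotation vector about the tool's x, y, z in rad, then the shift along the tool's x, y, z in mm, then the closure, from -1 (fully open) to 1 (shut). A call has 1 to 8 rows; each row shifts and turns the pose as measured when the row begins, along the tool's axes as they then stand; what a row does not reach is not made up. A row lasts 1/12 s, in which the tool goes at most 41.7 mm and 7.16 degrees, less where a joint would pass 70% of its speed; a pose out of reach is approached as far as the arm can. A call is refused whole if a number of a shift passes 41.7 or a number of a turn 0.125, either way. A call with a gripper value outside its range is refused whole. The fingers move at their own pace and stop on an object; FORCE is the grip in N (left out, the last holds). Time passes only in rows, so rows that do not move let the fingers close. It gives the time, the measured TCP pose, the force and the opening at its end, in the units of the state.
- ctrl.get_obs(): the state, without advancing time (a new reading comes with each control period).
- eyes.get_image(name): name is "scene" or "top" or "wrist"; returns a dict with "image" (420x560x3 uint8, red, green, blue), "vertical_fov" (degrees; the focal length in pixels is half the picture's height over the tangent of half this angle, whatever the lens; pixels are square), "cx", "cy" (the principal point, pixels), "rvec" (rotation vector, rad) and "tvec" (3), from world to camera coordinates, as OpenCV has them; the wrist camera has in their place "mount" (4x4, takes a point from camera to tool coordinates, whose origin is the TCP and whose axes are the flange's). Camera axes: x right, y down, z forward; pixel columns grow to the right and rows downward; lengths in m; the calibration is good to about 2 mm. A picture is of the moment at which its call begins: read the wrist's pose just before it. There is no depth.
- ctrl.finish_job(): hands the job in, once; it reports no verdict.
Trained networks look in a picture, given as the dict that the camera call returned (one of the last four; its "shot" number tells which), for a name from the list of things; names that differ only in an ending like _2 or _b are one class to them, and where a whole thing is asked for, a point or a joint stands for the part that bears it (a point fixed in the world has none). Each returns a list of dicts, best first, with "confidence" (0 to 1); they miss things now and then, are a little off and sometimes report something else, mostly with a low value. They report only what shows in the picture. A call takes as long as a camera call.
- spotter.look_for(query, picture): "centre" ([x, y, z] in m, in world coordinates, good to about 4 mm: the middle of the surface that is visible of it).
- spotter.outline_of(query, picture): "region" (420x560 bool, what is visible of it).
- spotter.mark_of(query, picture): "centre" ([x, y, z] in m, in world coordinates, good to about 4 mm: a listed point, or the origin of a listed thing).
The state is a dict: "t": time; "q": joint angles; "dq": joint speeds; "effort": joint torques, N m; "tool_pos": TCP position; "tool_rot": TCP orientation; "contact_force": force on the tool from outside, world axes, zero at the start; "wrist_torque": the same for the moment, N m; "opening": finger opening in m.
Only numpy, scipy, OpenCV 4.12 (cv2) and the standard library are available. Lean on these libraries where they do the work, as an engineer would, in place of code of your own. Each camera call takes 0.05 s, during which the arm holds its last target.

## Working session

There is one attempt and no reset: what is moved stays moved. The work goes in short steps, Python scripts to look and compute and a shell command to move; the robot and the scene stay as the last step left them, time stands still between calls to the robot, and variables do not carry over. Pictures are saved under pics/ and viewed, and the job is handed in when it is done.

```bash
ls; mkdir -p pics; cat > h.py <<'E'
import numpy as np, cv2
from scipy.spatial.transform import Rotation as R
from station import ctrl, eyes, spotter
def save(p,n): cv2.imwrite('pics/'+n+'.png',cv2.cvtColor(p['image'],cv2.COLOR_RGB2BGR))
def proj(p,pts):
    f=210/np.tan(np.radians(p['vertical_fov'])/2)
    K=np.array([[f,0,p['cx']],[0,f,p['cy']],[0,0,1]])
    return cv2.projectPoints(np.array(pts,float).reshape(-1,3),np.array(p['rvec']),np.array(p['tvec']),K,None)[0].reshape(-1,2)
def ray(p,uv,z):
    f=210/np.tan(np.radians(p['vertical_fov'])/2)
    M=R.from_rotvec(p['rvec']).as_matrix(); C=-M.T@np.array(p['tvec'])
    d=M.T@np.array([(uv[0]-p['cx'])/f,(uv[1]-p['cy'])/f,1]); return C+d*(z-C[2])/d[2]
E
python3 - <<'E'
from h import *
np.set_printoptions(precision=4,suppress=True)
o=ctrl.get_obs(); print({k:np.round(v,3) for k,v in o.items()}, ctrl.finger_overhang)
for c in ('scene','top'):
    p=eyes.get_image(c); save(p,c+'0')
    for n in ('low_can','safety_cap','tall_can','steel_tray'):
        print(c,n,[(np.round(d['centre'],3),round(d['confidence'],2)) for d in spotter.mark_of(n,p)[:3]],[(np.round(d['centre'],3),round(d['confidence'],2)) for d in spotter.look_for(n,p)[:2]])
E
```

```text
pics
{'t': np.float64(0.0), 'q': array([-1.313,  0.053,  1.614,  0.   ,  1.476, -0.119]), 'dq': array([ 0.002,  0.   , -0.   ,  0.002,  0.   , -0.001]), 'effort': array([ -0.001, -39.367, -37.018,  -0.   ,   0.007,   0.   ]), 'tool_pos': array([ 0.23 , -0.581,  0.403]), 'tool_rot': array([-3.084, -0.588,  0.   ]), 'contact_force': array([ 0.626, -0.092,  0.09 ]), 'wrist_torque': array([0.025, 0.012, 0.011]), 'opening': np.float64(0.085)} 0.1734
scene low_can [(array([ 0.602, -0.206,  0.001]), 0.73), (array([ 0.601, -0.202,  0.152]), 0.55)] [(array([ 0.577, -0.177,  0.091]), 0.95)]
scene safety_cap [(array([ 0.602, -0.197,  0.15 ]), 0.58)] [(array([ 0.591, -0.19 ,  0.185]), 0.71)]
scene tall_can [(array([ 0.591,  0.096, -0.001]), 0.77)] [(array([0.563, 0.112, 0.144]), 0.83)]
scene steel_tray [(array([ 0.443, -0.038,  0.001]), 0.72)] [(array([ 0.447, -0.043,  0.001]), 0.6)]
top low_can [(array([ 0.602, -0.202,  0.004]), 0.71)] [(array([ 0.571, -0.215,  0.124]), 0.73)]
top safety_cap [(array([ 0.603, -0.2  ,  0.15 ]), 0.57), (array([ 0.603, -0.203,  0.004]), 0.57)] [(array([ 0.588, -0.202,  0.185]), 0.9)]
top tall_can [(array([0.584, 0.1  , 0.005]), 0.75)] [(array([0.561, 0.086, 0.153]), 0.94)]
top steel_tray [(array([ 0.604, -0.198,  0.149]), 0.69), (array([ 0.434, -0.034,  0.003]), 0.55), (array([0.585, 0.101, 0.003]), 0.29)] [(array([ 0.442, -0.034,  0.004]), 0.59)]
```

View pics/scene0.png

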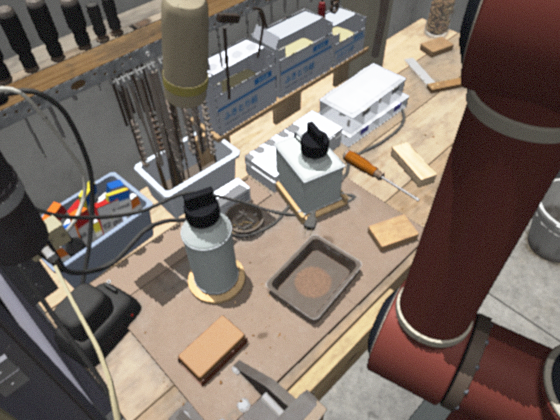

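View pics/top0.png

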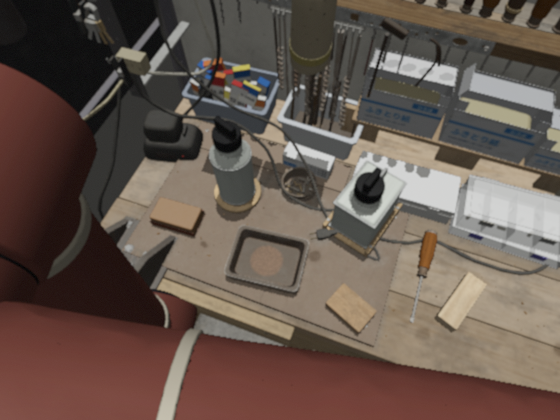

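```bash
python3 - <<'E'
from h import *
p=eyes.get_image('top'); q=eyes.get_image('scene')
a=cv2.resize(p['image'][130:260,300:430],(560,560),interpolation=cv2.INTER_CUBIC)
b=cv2.resize(q['image'][100:240,240:380],(560,560),interpolation=cv2.INTER_CUBIC)
cv2.imwrite('pics/za.png',cv2.cvtColor(a,cv2.COLOR_RGB2BGR));cv2.imwrite('pics/zb.png',cv2.cvtColor(b,cv2.COLOR_RGB2BGR))
for P in (p,q):
  print(proj(P,[[.602,-.202,.21],[.652,-.202,.21],[.602,-.152,.21]]), -R.from_rotvec(P['rvec']).as_matrix().T@P['tvec'])
E
```

```text
[[374.24839025 175.18221285]
 [380.51167132 155.49085907]
 [349.28554064 167.7560193 ]] [ 0.13112408 -0.19406825  0.86581085]
[[315.69831249 126.85121896]
 [297.88052886 116.05738359]
 [298.45978804 138.47442973]] [0.10773035 0.36818405 0.82061224]
```

View pics/za.png

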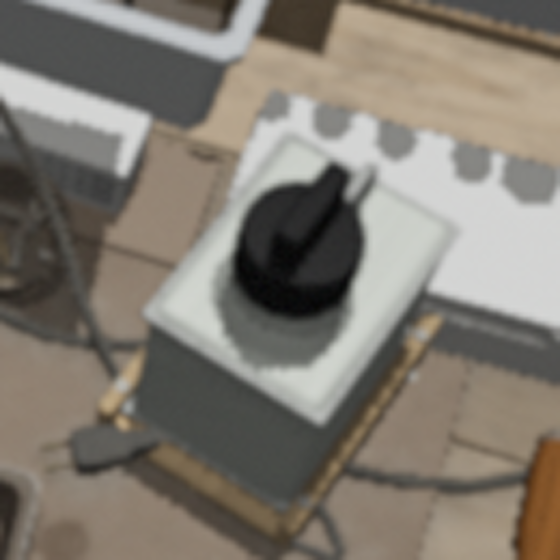

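View pics/zb.png

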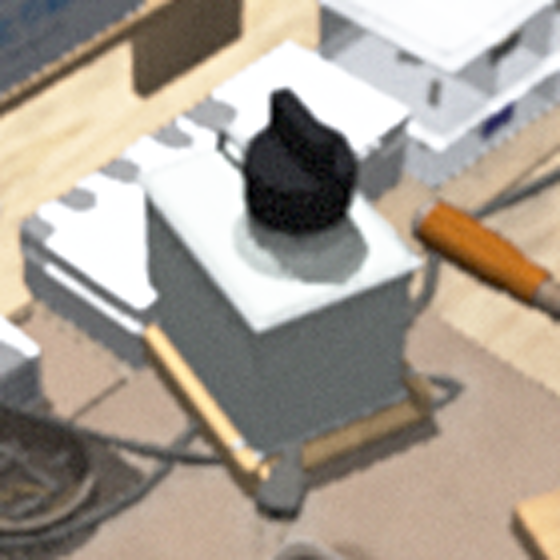

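```bash
python3 - <<'E'
from h import *
p=eyes.get_image('top'); q=eyes.get_image('scene')
s=130/560; t=.25
W=[ray(p,(300+u*s,130+v*s),.124)[:2] for u,v in[(147,312),(320,422),(455,232),(290,135)]]
print(np.round(W,4)); W=np.array(W)
# scene: corners near-left(from scene view)
V=[ray(q,(240+u*t,100+v*t),.124)[:2] for u,v in[(262,330),(418,260),(147,175)]]
print(np.round(V,4))
for n,A in(('top',W),):
  for i in range(4):
    d=A[(i+1)%4]-A[i]; print(np.linalg.norm(d),np.degrees(np.arctan2(d[1],d[0])))
for i,j in((0,1),(0,2)):
    d=np.array(V[j])-V[i]; print(np.linalg.norm(d),np.degrees(np.arctan2(d[1],d[0])))
b=[ray(p,(300+u*s,130+v*s),.21)[:2] for u,v in[(290,248),(337,168)]];print('bar',b,np.degrees(np.arctan2(*(b[1]-b[0])[::-1])))
b=[ray(q,(240+u*t,100+v*t),.21)[:2] for u,v in[(282,93),(335,145)]];print('bar',b,np.degrees(np.arctan2(*(b[0]-b[1])[::-1])))
# tray outline
from itertools import product
for P,n in((p,'top'),(q,'scene')):
  r=spotter.outline_of('steel_tray',P)
  for d in r[:3]:
    m=d['region'].astype(np.uint8); ys,xs=np.nonzero(m)
    if len(xs)<50: continue
    c,_=cv2.findContours(m,0,2); c=max(c,key=len).reshape(-1,2)
    w=np.array([ray(P,x,.026)[:2] for x in c],np.float32)
    print(n,d['confidence'],cv2.minAreaRect(w))
E
```

```text
[[ 0.5675 -0.141 ]
 [ 0.5386 -0.2351]
 [ 0.6654 -0.2721]
 [ 0.6944 -0.1794]]
[[ 0.5654 -0.1362]
 [ 0.542  -0.2317]
 [ 0.6937 -0.1787]]
0.09843858070818841 -107.12908353745854
0.1321409741519733 -16.263970919319185
0.09715761573748272 72.63879547138613
0.13252144282351716 163.179342840186
0.0983829788844554 -103.73990670084044
0.13517253345000801 -18.339336543353262
bar [array([ 0.56998372, -0.19668674]), array([ 0.61875871, -0.205685  ])] -10.452688796823903
bar [array([ 0.61732494, -0.20305813]), array([ 0.57092534, -0.19171758])] -13.734441811968718
top 0.95 ((0.4414568841457367, -0.03394339978694916), (0.1281193494796753, 0.16767752170562744), 6.3797221183776855)
scene 0.82 ((0.44367462396621704, -0.03747700899839401), (0.1288139820098877, 0.17017586529254913), 6.061002254486084)
```

```bash
cat >> h.py <<'E'
def tgt_R(yawx):  # tool down, tool x azimuth yawx (deg)
    a=np.radians(yawx); c,s=np.cos(a),np.sin(a)
    return R.from_matrix(np.array([[c,s,0],[s,-c,0],[0,0,-1]]))
def plan(pos,yawx):
    o=ctrl.get_obs(); r=R.from_rotvec(o['tool_rot']); T=tgt_R(yawx)
    d=np.array(pos)-o['tool_pos']
    print('t',round(float(o['t']),2),'pos',np.round(o['tool_pos'],4),'q6',round(float(o['q'][5]),3),'F',np.round(o['contact_force'],1),'tq',np.round(o['wrist_torque'],2),'open',round(float(o['opening']),4))
    print('turn(tool)',np.round((r.inv()*T).as_rotvec(),4),'shift now mm',np.round(r.inv().apply(d)*1000,1),'shift after turn',np.round(T.inv().apply(d)*1000,1))
E
python3 -c "
from h import *
plan([.55,-.2,.45],-16.7)
print(np.round(eyes.get_image('wrist')['mount'],3))"
```

```text
t 1.2 pos [ 0.23   -0.5811  0.4047] q6 -0.119 F [ 0.4 -0.1  0.5] tq [-0.   -0.   -0.07] open 0.0852
turn(tool) [-0.     -0.      0.6683] shift now mm [ 437.8 -236.6  -45.3] shift after turn [ 197.  -457.   -45.3]
[[ 0.    -0.954 -0.3    0.076]
 [ 1.     0.    -0.     0.001]
 [ 0.    -0.3    0.954  0.03 ]
 [ 0.     0.     0.     1.   ]]
```

```bash
python3 -c "
from h import *
p=eyes.get_image('top'); q=eyes.get_image('scene')
for z in (.3,.35,.4,.45): print(z,ray(p,(310,70),z)[:2],ray(q,(186,103),z)[:2])
"
python3 -m crank '[[0,0,0.112,0,0,0,-1],[0,0,0.112,0,0,0,-1],[0,0,0.112,0,0,0,-1],[0,0,0.112,0,0,0,-1],[0,0,0.112,0,0,-20,-1],[0,0,0.112,0,0,-25,-1]]'
python3 -c "
from h import *
plan([.55,-.2,.45],-16.7)"
```

```text
0.3 [ 0.7342297  -0.02146907] [ 0.74447636 -0.00307721]
0.35 [ 0.68093401 -0.03672144] [0.68332278 0.03257901]
0.4 [ 0.62763832 -0.05197382] [0.6221692  0.06823523]
0.45 [ 0.57434263 -0.06722619] [0.56101563 0.10389144]
t: 1.85
tool_pos: [0.2297, -0.5802, 0.4431]
tool_rot: [-3.088, 0.507, 0.008]
contact_force: [0.2, 0.5, -0.1]
opening: 0.0856
t 1.85 pos [ 0.2297 -0.5802  0.4431] q6 0.583 F [ 0.2  0.5 -0.1] tq [-0.03  0.03  0.08] open 0.0856
turn(tool) [-0.0109  0.0069 -0.0341] shift now mm [ 181.9 -462.8   -3.2] shift after turn [ 197.5 -456.2   -6.9]
```

```bash

python3 -m crank '[[-0.011,0.007,-0.034,16,-37,-1,-1],[0,0,0,16,-37,-1,-1],[0,0,0,16,-37,-1,-1],[0,0,0,16,-37,-1,-1],[0,0,0,16,-37,-1,-1],[0,0,0,16,-37,-1,-1],[0,0,0,16,-37,0,-1],[0,0,0,16,-37,0,-1]]'
python3 -c "
from h import *
plan([.55,-.2,.45],-16.7)"
```

```text
t: 2.52
tool_pos: [0.4421, -0.3332, 0.4561]
tool_rot: [3.089, -0.483, 0.011]
contact_force: [0.7, 0.0, 0.3]
opening: 0.0853
t 2.52 pos [ 0.4421 -0.3332  0.4561] q6 1.102 F [0.7 0.  0.3] tq [ 0.01  0.02 -0.04] open 0.0853
turn(tool) [ 0.0135 -0.0094 -0.0187] shift now mm [  62.1 -159.9    4.5] shift after turn [  65.1 -158.6    6.1]
```

```bash

python3 -m crank '[[0.0135,-0.009,-0.019,14,-34,1,-1],[0,0,0,13,-32,1,-1],[0,0,0,13,-32,1,-1],[0,0,0,13,-32,1,-1],[0,0,0,10,-25,1,-1],[0,0,0,0,0,0,-1]]'
python3 - <<'E'
from h import *
plan([.596,-.2005,.45],-16.7)
o=ctrl.get_obs(); p=eyes.get_image('wrist'); save(p,'w1')
T=np.eye(4); T[:3,:3]=R.from_rotvec(o['tool_rot']).as_matrix(); T[:3,3]=o['tool_pos']
C=np.linalg.inv(T@np.array(p['mount'])); p['rvec']=R.from_matrix(C[:3,:3]).as_rotvec(); p['tvec']=C[:3,3]
import pickle; pickle.dump({k:p[k] for k in p},open('w1.pkl','wb'))
for n in('safety_cap','low_can'): print([(np.round(d['centre'],4),round(d['confidence'],2)) for d in spotter.mark_of(n,p)[:2]])
E
```

```text
t: 3.02
tool_pos: [0.5543, -0.1896, 0.4521]
tool_rot: [-3.109, 0.441, -0.007]
contact_force: [-0.1, 0.0, -0.1]
opening: 0.0852
t 3.02 pos [ 0.5543 -0.1896  0.4521] q6 1.396 F [-0.1  0.  -0.1] tq [-0.04  0.07  0.06] open 0.0852
turn(tool) [-0.002  -0.004   0.0095] shift now mm [43.1 -1.2  2.3] shift after turn [43.1 -1.6  2.1]
[(array([ 0.6002, -0.1994,  0.1516]), 0.78)]
[]
```

View pics/w1.png

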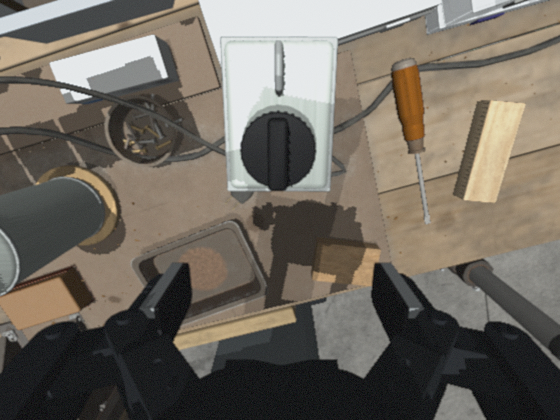

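```bash
python3 - <<'E'
from h import *
import pickle
p=pickle.load(open('w1.pkl','rb'))
a=cv2.resize(p['image'][90:210,215:345],(780,720),interpolation=cv2.INTER_CUBIC); cv2.imwrite('pics/zw.png',cv2.cvtColor(a,cv2.COLOR_RGB2BGR))
c=np.array([[224,38],[338,37],[331,190],[228,190]])
W=np.array([ray(p,x,.124)[:2] for x in c]);print(W,W.mean(0))
for i in range(4):
    d=W[(i+1)%4]-W[i]; print(np.linalg.norm(d),np.degrees(np.arctan2(d[1],d[0])))
u=np.array([np.cos(np.radians(-16.7)),np.sin(np.radians(-16.7))]); print('neck',W.mean(0)-.022*u)
for n in ([.596,-.2005],[.6,-.1995]):
  n=np.array(n); v=np.array([-u[1],u[0]])
  print(proj(p,[list(n+a*.025*u+b*.007*v)+[z] for z in(.21,.184) for a in(-1,1) for b in(-1,1)]))
E
```

```text
[[ 0.69862326 -0.18064141]
 [ 0.67206792 -0.27500033]
 [ 0.54190506 -0.23774744]
 [ 0.57019715 -0.13991765]] [ 0.62069835 -0.20832671]
0.09802444240878881 -105.71813961090203
0.1353888780344423 164.02876217392938
0.10183864155125325 73.87028482641506
0.13472820364679225 -17.593757833599017
neck [ 0.59962625 -0.20200478]
[[288.32336961 197.04858832]
 [268.55605352 196.85816184]
 [289.56615207 124.05729789]
 [268.37080471 123.84603604]
 [287.64495934 188.25507838]
 [269.8841272  188.08326723]
 [288.7097575  122.58314096]
 [269.80447782 122.3945783 ]]
[[285.41651505 192.17161321]
 [265.55380535 191.97982717]
 [286.45463373 118.44944546]
 [265.14957379 118.23654652]
 [285.03149285 183.83725271]
 [267.19368782 183.66433851]
 [285.93201367 117.57716529]
 [266.9394974  117.38729999]]
```

View pics/zw.png

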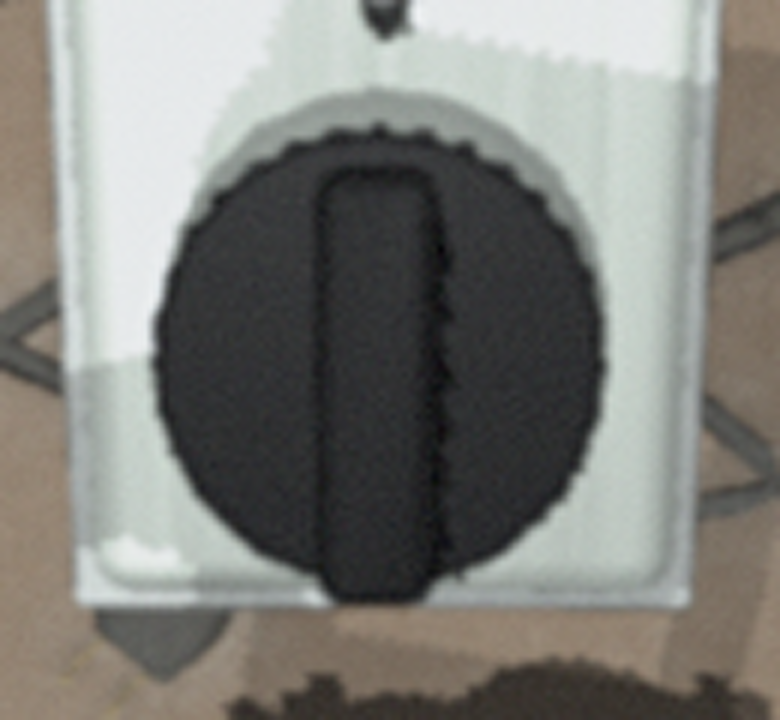

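```bash

python3 -m crank '[[-0.002,-0.004,0.01,24,0,0,-1],[0,0,0,18,0,0,-1],[0,0,0,0,0,0,-1]]'
python3 -c "
from h import *
plan([.6,-.201,.36],-16.7)"
```

```text
t: 3.42
tool_pos: [0.5909, -0.2088, 0.4522]
tool_rot: [3.102, -0.472, -0.003]
contact_force: [-0.0, -0.3, 0.2]
opening: 0.0853
t 3.42 pos [ 0.5909 -0.2088  0.4522] q6 1.415 F [-0.  -0.3  0.2] tq [ 0.02  0.02 -0.01] open 0.0853
turn(tool) [ 0.0039  0.0017 -0.0106] shift now mm [  6.5 -10.5  92.1] shift after turn [  6.5 -10.1  92.2]
```

```bash

python3 -m crank '[[0.004,0.002,-0.01,6,-10,15,-1],[0,0,0,0,0,15,-1],[0,0,0,0,0,15,-1],[0,0,0,0,0,0,-1],[0,0,0,0,0,0,-1]]'
python3 -c "
from h import *
plan([.6,-.201,.36],-16.7)"
```

```text
t: 3.83
tool_pos: [0.5954, -0.2071, 0.4057]
tool_rot: [3.104, -0.47, -0.002]
contact_force: [0.2, -0.3, 0.6]
opening: 0.0855
t 3.83 pos [ 0.5954 -0.2071  0.4057] q6 1.42 F [ 0.2 -0.3  0.6] tq [ 0.01 -0.03  0.02] open 0.0855
turn(tool) [ 0.0025  0.0008 -0.0094] shift now mm [ 2.6 -7.3 45.7] shift after turn [ 2.7 -7.1 45.7]
```

```bash

python3 -m crank '[[0.003,0.001,-0.01,3,-8,0,-1],[0,0,0,0,0,0,-1],[0,0,0,0,0,0,-1]]'
python3 -c "
from h import *
plan([.6,-.201,.36],-16.7)"
```

```text
t: 4.08
tool_pos: [0.5996, -0.201, 0.4068]
tool_rot: [-3.108, 0.458, -0.001]
contact_force: [-0.6, 0.1, -0.6]
opening: 0.0853
t 4.08 pos [ 0.5996 -0.201   0.4068] q6 1.422 F [-0.6  0.1 -0.6] tq [-0.03 -0.03 -0.03] open 0.0853
turn(tool) [-0.0002 -0.0005 -0.0009] shift now mm [ 0.4 -0.2 46.8] shift after turn [ 0.4 -0.2 46.8]
```

```bash

python3 -m crank '[[0,0,0,0,0,15,-1],[0,0,0,0,0,15,-1],[0,0,0,0,0,14,-1],[0,0,0,0,0,0,-1],[0,0,0,0,0,0,-1]]'
python3 - <<'E'
from h import *
plan([.6,-.201,.36],-16.7)
save(eyes.get_image('wrist'),'w2')
E
```

```text
t: 4.5
tool_pos: [0.6002, -0.2008, 0.363]
tool_rot: [3.106, -0.456, 0.011]
contact_force: [0.7, -0.6, 0.4]
opening: 0.0854
t 4.5 pos [ 0.6002 -0.2008  0.363 ] q6 1.422 F [ 0.7 -0.6  0.4] tq [-0.01  0.04 -0.03] open 0.0854
turn(tool) [ 0.0011 -0.0073  0.0002] shift now mm [-0.2  0.2  3. ] shift after turn [-0.2  0.2  3. ]
```

View pics/w2.png

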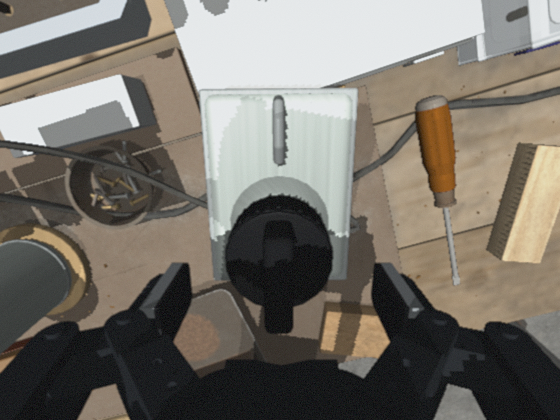

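```bash

python3 -m crank '[[0,0,0,0,0,0,1],[0,0,0,0,0,0,1],[0,0,0,0,0,0,1],[0,0,0,0,0,0,1],[0,0,0,0,0,0,1],[0,0,0,0,0,0,1],[0,0,0,0,0,0,1],[0,0,0,0,0,0,1]]' 80
python3 - <<'E'
from h import *
plan([.6,-.201,.36],-16.7)
save(eyes.get_image('wrist'),'w3')
E
```

```text
t: 5.22
tool_pos: [0.6008, -0.2009, 0.3666]
tool_rot: [3.105, -0.455, 0.018]
contact_force: [0.4, 0.4, -1.1]
opening: 0.0119
t 5.22 pos [ 0.6008 -0.2009  0.3666] q6 1.422 F [ 0.4  0.4 -1.1] tq [ 0.01 -0.05  0.08] open 0.0119
turn(tool) [ 0.0014 -0.012   0.0006] shift now mm [-0.8  0.4  6.6] shift after turn [-0.7  0.4  6.6]
```

View pics/w3.png

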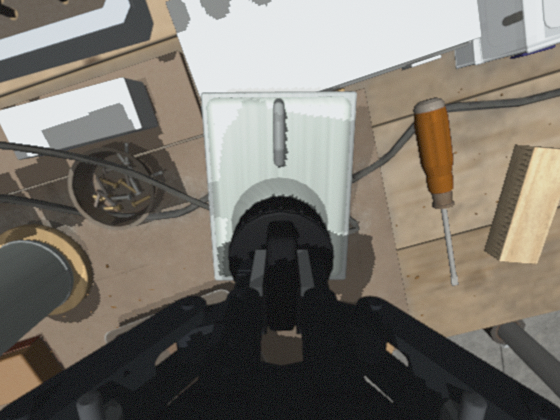

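```bash

python3 -m crank '[[0.001,-0.01,0,0,0,3,1],[0,0,0,0,0,3,1],[0,0,0,0,0,2,1],[0,0,0,0,0,0,1]]'
python3 -c "
from h import *
plan([.6,-.201,.358],-16.7)"
```

```text
t: 5.6
tool_pos: [0.6018, -0.2012, 0.3645]
tool_rot: [3.107, -0.455, 0.009]
contact_force: [-2.6, 0.7, 6.8]
opening: 0.012
t 5.6 pos [ 0.6018 -0.2012  0.3645] q6 1.422 F [-2.6  0.7  6.8] tq [ 0.12  0.43 -0.01] open 0.012
turn(tool) [ 0.001  -0.006   0.0006] shift now mm [-1.8  0.3  6.5] shift after turn [-1.8  0.3  6.5]
```

```bash

python3 -m crank '[[0,0,0,-1,0,6,1],[0,0,0,0,0,6,1],[0,0,0,0,0,5,1]]'
python3 -c "
from h import *
plan([.6,-.201,.358],-16.7)"
```

```text
t: 5.85
tool_pos: [0.6017, -0.2011, 0.3563]
tool_rot: [3.106, -0.454, 0.014]
contact_force: [-6.7, 4.0, 14.7]
opening: 0.0119
t 5.85 pos [ 0.6017 -0.2011  0.3563] q6 1.422 F [-6.7  4.  14.7] tq [0.54 1.34 0.03] open 0.0119
turn(tool) [ 0.0016 -0.0093  0.001 ] shift now mm [-1.7  0.4 -1.7] shift after turn [-1.7  0.4 -1.7]
```

```bash

python3 -m crank '[[0,-0.008,-0.05,-1,0,2,1],[0,0,-0.05,-0.5,0,2,1]]'
python3 -c "
from h import *
plan([.6,-.201,.358],-16.7)"
```

```text
t: 6.02
tool_pos: [0.6018, -0.2011, 0.3597]
tool_rot: [3.123, -0.294, 0.015]
contact_force: [-4.2, 1.9, 9.8]
opening: 0.0121
t 6.02 pos [ 0.6018 -0.2011  0.3597] q6 1.319 F [-4.2  1.9  9.8] tq [ 0.38  0.7  -0.02] open 0.0121
turn(tool) [ 0.0031 -0.0099  0.104 ] shift now mm [-1.8  0.3  1.7] shift after turn [-1.7  0.5  1.7]
```

```bash

python3 -m crank '[[0,-0.008,0,-1.5,0.5,5,1],[0,0,0,-1.5,0.5,5,1]]'
python3 -c "
from h import *
plan([.6,-.201,.358],-16.7)"
```

```text
t: 6.18
tool_pos: [0.601, -0.2012, 0.3585]
tool_rot: [3.124, -0.29, 0.022]
contact_force: [-4.0, 4.2, 11.1]
opening: 0.0124
t 6.18 pos [ 0.601  -0.2012  0.3585] q6 1.315 F [-4.   4.2 11.1] tq [0.7  0.78 0.01] open 0.0124
turn(tool) [ 0.0016 -0.0145  0.1062] shift now mm [-1.1 -0.   0.5] shift after turn [-1.1  0.1  0.5]
```

```bash

python3 -m crank '[[0,-0.015,0,-1.5,0.5,6.5,1],[0,-0.01,0,-1,0.5,6.5,1]]'
python3 -c "
from h import *
plan([.6,-.201,.358],-16.7)"
```

```text
t: 6.35
tool_pos: [0.6019, -0.2016, 0.3559]
tool_rot: [3.126, -0.29, 0.013]
contact_force: [-0.8, 3.4, 14.6]
opening: 0.0118
t 6.35 pos [ 0.6019 -0.2016  0.3559] q6 1.315 F [-0.8  3.4 14.6] tq [0.7  0.26 0.01] open 0.0118
turn(tool) [ 0.0012 -0.0088  0.1067] shift now mm [-1.9 -0.2 -2.1] shift after turn [-2.  -0.  -2.1]
```

```bash

python3 -m crank '[[0,-0.008,-0.06,-0.5,-0.5,6,1],[0,-0.008,-0.06,-0.5,-0.5,6,1]]'
python3 - <<'E'
from h import *
plan([.6,-.201,.358],-16.7)
save(eyes.get_image('wrist'),'w4')
E
```

```text
t: 6.52
tool_pos: [0.6034, -0.2009, 0.3546]
tool_rot: [3.135, -0.096, 0.007]
contact_force: [-4.0, 4.6, 20.3]
opening: 0.0121
t 6.52 pos [ 0.6034 -0.2009  0.3546] q6 1.195 F [-4.   4.6 20.3] tq [ 0.68  0.62 -0.21] open 0.0121
turn(tool) [ 0.0049 -0.0052  0.2303] shift now mm [-3.4  0.3 -3.4] shift after turn [-3.3  1.  -3.4]
```

View pics/w4.png

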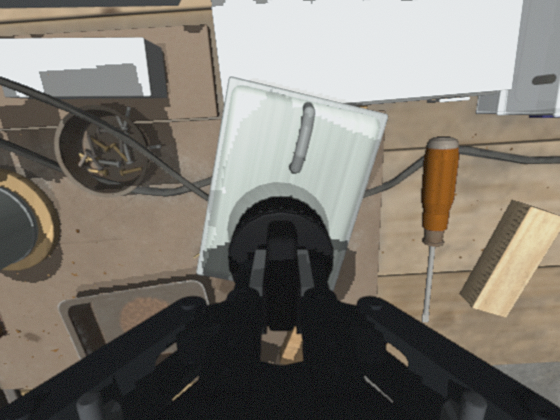

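```bash

python3 -m crank '[[0,-0.005,-0.07,-2,0,3,1],[0,-0.005,-0.07,-1.5,-0.5,4.5,1]]'
python3 -c "
from h import *
plan([.6,-.201,.358],-16.7)"
```

```text
t: 6.73
tool_pos: [0.6026, -0.2002, 0.3574]
tool_rot: [3.13, 0.135, 0.012]
contact_force: [-1.0, 2.3, 13.5]
opening: 0.0123
t 6.73 pos [ 0.6026 -0.2002  0.3574] q6 1.048 F [-1.   2.3 13.5] tq [ 0.51  0.12 -0.03] open 0.0123
turn(tool) [ 0.0074 -0.0089  0.3777] shift now mm [-2.6  0.5 -0.6] shift after turn [-2.2  1.5 -0.6]
```

```bash

python3 -m crank '[[0.003,-0.008,-0.07,-1,-0.5,5.5,1],[0.003,-0.008,-0.07,-1,-0.5,5,1]]'
python3 -c "
from h import *
plan([.6,-.201,.358],-16.7)"
```

```text
t: 6.9
tool_pos: [0.6031, -0.1996, 0.3572]
tool_rot: [3.112, 0.364, 0.008]
contact_force: [0.6, 2.6, 12.9]
opening: 0.0122
t 6.9 pos [ 0.6031 -0.1996  0.3572] q6 0.903 F [ 0.6  2.6 12.9] tq [ 0.69 -0.08 -0.13] open 0.0122
turn(tool) [ 0.0078 -0.0066  0.5244] shift now mm [-3.3  0.6 -0.8] shift after turn [-2.6  2.2 -0.8]
```

```bash

python3 -m crank '[[0.003,-0.006,-0.07,-1,0,6,1],[0.003,-0.006,-0.07,-1,0,5.5,1]]'
python3 -c "
from h import *
plan([.6,-.201,.358],-16.7)"
```

```text
t: 7.07
tool_pos: [0.6037, -0.1994, 0.3561]
tool_rot: [3.079, 0.592, 0.007]
contact_force: [-1.7, 5.2, 15.7]
opening: 0.012
t 7.07 pos [ 0.6037 -0.1994  0.3561] q6 0.756 F [-1.7  5.2 15.7] tq [ 1.07  0.37 -0.1 ] open 0.012
turn(tool) [ 0.0054 -0.0055  0.6713] shift now mm [-4.   0.1 -1.9] shift after turn [-3.1  2.6 -1.9]
```

```bash

python3 -m crank '[[0.003,-0.005,-0.07,-1,-1,4.5,1],[0.003,-0.005,-0.07,-1,-1,5,1]]'
python3 -c "
from h import *
plan([.6,-.201,.358],-16.7)"
```

```text
t: 7.23
tool_pos: [0.6035, -0.1984, 0.3566]
tool_rot: [3.025, 0.816, 0.008]
contact_force: [-1.5, 1.7, 14.4]
opening: 0.012
t 7.23 pos [ 0.6035 -0.1984  0.3566] q6 0.61 F [-1.5  1.7 14.4] tq [ 0.42  0.19 -0.11] open 0.012
turn(tool) [ 0.0075 -0.0061  0.8183] shift now mm [-4.3  0.5 -1.4] shift after turn [-2.6  3.5 -1.4]
```

```bash

python3 -m crank '[[0.003,-0.005,-0.07,-1,-0.5,5,1],[0.003,-0.005,-0.07,-1,-0.5,5,1]]'
python3 -c "
from h import *
plan([.6,-.201,.358],-16.7)"
```

```text
t: 7.4
tool_pos: [0.6034, -0.1981, 0.3564]
tool_rot: [2.957, 1.035, 0.006]
contact_force: [-2.6, 5.2, 14.7]
opening: 0.0116
t 7.4 pos [ 0.6034 -0.1981  0.3564] q6 0.464 F [-2.6  5.2 14.7] tq [ 1.2   0.41 -0.19] open 0.0116
turn(tool) [ 0.0086 -0.0051  0.9652] shift now mm [-4.5  0.2 -1.6] shift after turn [-2.4  3.8 -1.6]
```

```bash

python3 -m crank '[[0.003,-0.005,-0.07,-0.5,-0.5,5,1],[0.003,-0.005,-0.07,-0.5,-0.5,4.5,1]]'
python3 - <<'E'
from h import *
plan([.6,-.201,.358],-16.7)
save(eyes.get_image('wrist'),'w5'); save(eyes.get_image('scene'),'s5')
E
```

```text
t: 7.57
tool_pos: [0.6038, -0.1971, 0.3562]
tool_rot: [2.873, 1.249, 0.001]
contact_force: [-3.1, 4.3, 13.9]
opening: 0.0119
t 7.57 pos [ 0.6038 -0.1971  0.3562] q6 0.32 F [-3.1  4.3 13.9] tq [ 1.    0.53 -0.13] open 0.0119
turn(tool) [ 0.0093 -0.002   1.1119] shift now mm [-5.5 -0.1 -1.7] shift after turn [-2.6  4.9 -1.8]
```

View pics/w5.png

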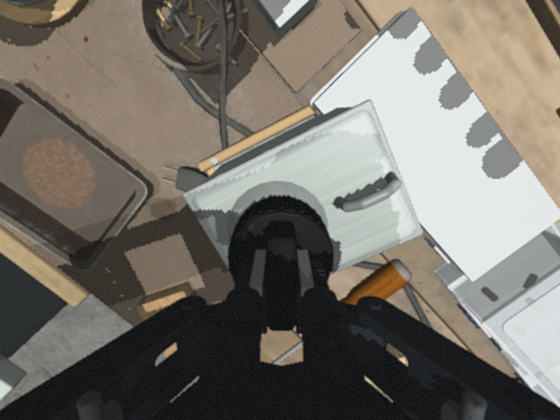

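View pics/s5.png

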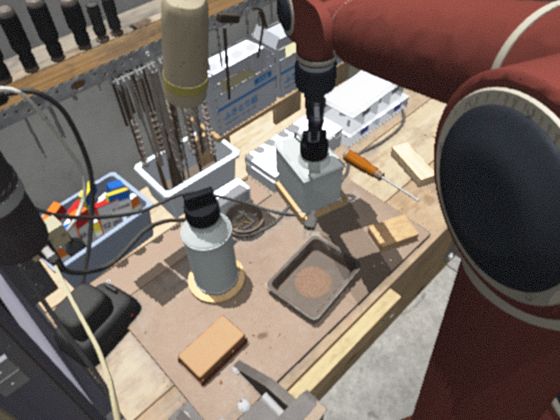

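```bash

python3 -m crank '[[0.003,0,0,0,0,0,1],[0,0,0,0,0,0,1],[0,0,0,0,0,-1,1],[0,0,0,0,0,-2,1],[0,0,0,0,0,-2,1]]'
python3 -c "
from h import *
plan([.6038,-.1971,.371],47)"
```

```text
t: 8.08
tool_pos: [0.6041, -0.1969, 0.3701]
tool_rot: [2.874, 1.248, -0.001]
contact_force: [-0.4, 0.4, -0.2]
opening: 0.0121
t 8.08 pos [ 0.6041 -0.1969  0.3701] q6 0.321 F [-0.4  0.4 -0.2] tq [0.06 0.08 0.02] open 0.0121
turn(tool) [ 0.0072  0.0042 -0.001 ] shift now mm [-0.4 -0.1 -0.9] shift after turn [-0.4 -0.1 -0.9]
```

```bash

python3 -m crank '[[0,0,0,0,0,-3,1],[0,0,0,0,0,-3,1],[0,0,0,0,0,-3,1]]'
python3 -c "
from h import *
plan([.6038,-.1971,.40],47)"
```

```text
t: 8.33
tool_pos: [0.6038, -0.1968, 0.3772]
tool_rot: [2.876, 1.249, -0.005]
contact_force: [-0.3, -0.3, -1.0]
opening: 0.0123
t 8.33 pos [ 0.6038 -0.1968  0.3772] q6 0.321 F [-0.3 -0.3 -1. ] tq [ 0.03 -0.    0.06] open 0.0123
turn(tool) [ 0.0043  0.0052 -0.0011] shift now mm [ -0.4   0.3 -22.8] shift after turn [ -0.2   0.2 -22.8]
```

```bash

python3 -m crank '[[0,0,0,0,0,-8,1],[0,0,0,0,0,-10,1],[0,0,0,0,0,-15,1],[0,0,0,0,0,-18,1],[0,0,0,0,0,-14,1],[0,0,0,0,0,0,1]]'
python3 - <<'E'
from h import *
plan([.442,-.035,.43],47)
save(eyes.get_image('wrist'),'w6'); save(eyes.get_image('scene'),'s6')
E
```

```text
t: 8.83
tool_pos: [0.6037, -0.1964, 0.4453]
tool_rot: [2.879, 1.25, -0.009]
contact_force: [-0.1, 0.1, 0.5]
opening: 0.0117
t 8.83 pos [ 0.6037 -0.1964  0.4453] q6 0.321 F [-0.1  0.1  0.5] tq [-0.02 -0.05 -0.04] open 0.0117
turn(tool) [ 0.0007  0.0066 -0.0013] shift now mm [   7.6 -228.3   15.1] shift after turn [   7.8 -228.3   15.3]
```

View pics/s6.png

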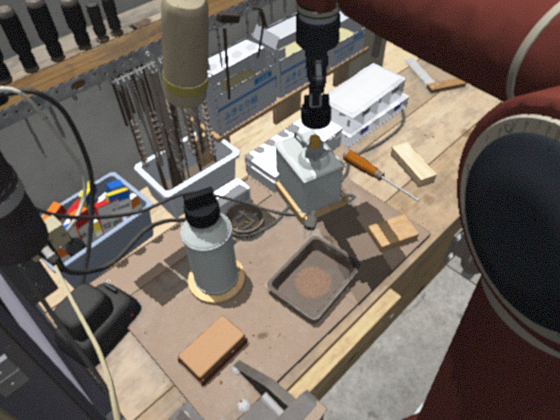

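View pics/w6.png

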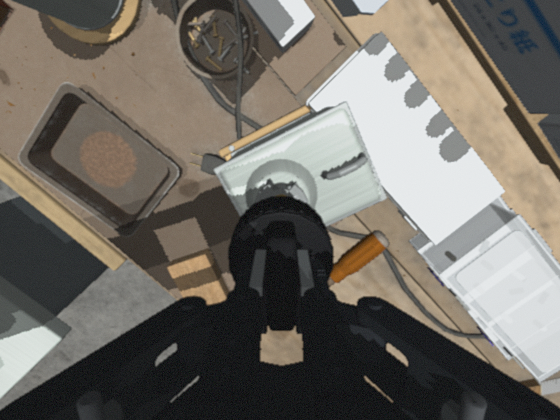

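```bash

python3 -m crank '[[0,0.005,0,1,-20,0,1],[0,0,0,1,-33,0,1],[0,0,0,1,-35,0,1],[0,0,0,1,-35,0,1],[0,0,0,1,-35,0,1],[0,0,0,1,-33,0,1],[0,0,0,0,-20,0,1],[0,0,0,0,0,0,1]]'
python3 - <<'E'
from h import *
plan([.442,-.035,.43],47)
p=eyes.get_image('top'); save(p,'t7')
print([(np.round(d['centre'],4),round(d['confidence'],2)) for d in spotter.mark_of('steel_tray',p)])
E
```

```text
t: 9.6
tool_pos: [0.4462, -0.043, 0.4304]
tool_rot: [-2.871, -1.24, 0.026]
contact_force: [-0.0, -0.3, -0.3]
opening: 0.0118
t 9.6 pos [ 0.4462 -0.043   0.4304] q6 0.492 F [-0.  -0.3 -0.3] tq [-0.06 -0.03  0.02] open 0.0118
turn(tool) [-0.0196  0.0095 -0.0047] shift now mm [ 3.  -8.5  0.5] shift after turn [ 3.  -8.5  0.4]
[]
```

View pics/t7.png

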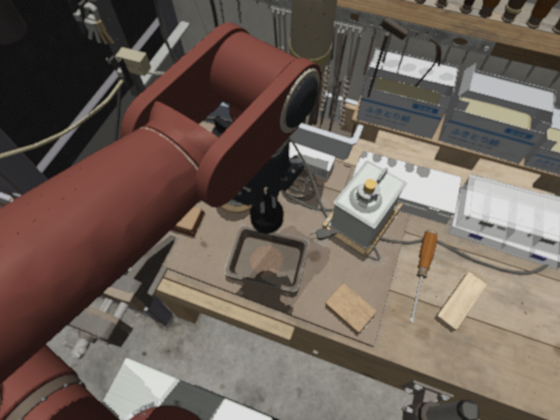

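```bash

python3 -m crank '[[-0.02,0.01,-0.005,3,-8,20,1],[0,0,0,0,0,30,1],[0,0,0,0,0,30,1],[0,0,0,0,0,30,1],[0,0,0,0,0,25,1],[0,0,0,0,0,15,1],[0,0,0,0,0,0,1],[0,0,0,0,0,0,1]]'
python3 - <<'E'
from h import *
plan([.442,-.035,.2163],47)
save(eyes.get_image('scene'),'s8'); save(eyes.get_image('wrist'),'w8')
E
```

```text
t: 10.37
tool_pos: [0.449, -0.0426, 0.2738]
tool_rot: [2.881, 1.24, 0.003]
contact_force: [0.2, -0.4, -1.2]
opening: 0.012
t 10.37 pos [ 0.449  -0.0426  0.2738] q6 0.499 F [ 0.2 -0.4 -1.2] tq [ 0.02 -0.01 -0.03] open 0.012
turn(tool) [ 0.0054  0.0004 -0.0072] shift now mm [  0.7 -10.7  57.5] shift after turn [  0.8 -10.3  57.5]
```

View pics/s8.png

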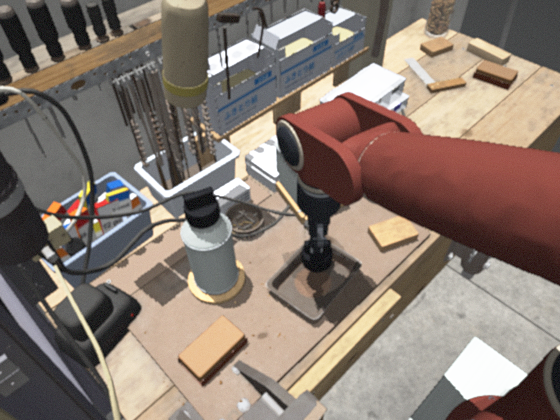

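View pics/w8.png

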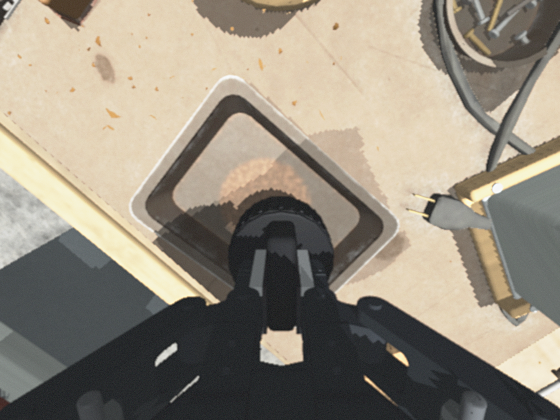

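Correct the lateral offset, then lower.

```bash

python3 -m crank '[[0.005,0,-0.007,1,-11,0,1],[0,0,0,0,0,0,1],[0,0,0,0,0,10,1],[0,0,0,0,0,12,1],[0,0,0,0,0,12,1],[0,0,0,0,0,6,1],[0,0,0,0,0,0,1]]'
python3 - <<'E'
from h import *
plan([.442,-.035,.2163],47)
E
```

```text
t: 11.05
tool_pos: [0.4448, -0.034, 0.2408]
tool_rot: [2.869, 1.25, 0.024]
contact_force: [0.1, 0.8, -1.1]
opening: 0.0121
t 11.05 pos [ 0.4448 -0.034   0.2408] q6 0.506 F [ 0.1  0.8 -1.1] tq [ 0.03  0.07 -0.02] open 0.0121
turn(tool) [ 0.0171 -0.0093  0.0015] shift now mm [-2.9 -1.8 24.4] shift after turn [-2.7 -1.4 24.5]
```

```bash

python3 -m crank '[[0.017,-0.009,0,-2,-1,6,1],[0,0,0,0,0,6,1],[0,0,0,0,0,5,1],[0,0,0,0,0,0,1]]'
python3 - <<'E'
from h import *
plan([.442,-.035,.2163],47)
E
```

```text
t: 11.38
tool_pos: [0.4431, -0.0349, 0.2234]
tool_rot: [2.88, 1.255, 0.001]
contact_force: [-0.8, -0.4, -1.6]
opening: 0.012
t 11.38 pos [ 0.4431 -0.0349  0.2234] q6 0.502 F [-0.8 -0.4 -1.6] tq [0.08 0.01 0.02] open 0.012
turn(tool) [ 0.0005 -0.0005  0.002 ] shift now mm [-0.9 -0.8  7.1] shift after turn [-0.9 -0.7  7.1]
```

```bash

python3 -m crank '[[0,0,0,0,0,3,1],[0,0,0,0,0,2.5,1],[0,0,0,0,0,1.5,1],[0,0,0,0,0,0,1]]'
python3 - <<'E'
from h import *
plan([.442,-.035,.2163],47)
E
```

```text
t: 11.72
tool_pos: [0.4438, -0.0351, 0.217]
tool_rot: [2.879, 1.255, 0.002]
contact_force: [0.3, 0.3, -0.9]
opening: 0.0117
t 11.72 pos [ 0.4438 -0.0351  0.217 ] q6 0.502 F [ 0.3  0.3 -0.9] tq [ 0.04 -0.02  0.05] open 0.0117
turn(tool) [ 0.0015 -0.0007  0.0019] shift now mm [-1.1 -1.4  0.7] shift after turn [-1.1 -1.4  0.7]
```

```bash

python3 -m crank '[[0,0,0,0,0,2,1],[0,0,0,0,0,1.5,1]]'
python3 - <<'E'
from h import *
plan([.442,-.035,.2163],47)
E
```

```text
t: 11.88
tool_pos: [0.4448, -0.0353, 0.2169]
tool_rot: [-2.879, -1.256, 0.001]
contact_force: [-8.0, 1.4, 12.3]
opening: 0.012
t 11.88 pos [ 0.4448 -0.0353  0.2169] q6 0.502 F [-8.   1.4 12.3] tq [0.31 1.2  0.04] open 0.012
turn(tool) [-0.0004  0.0008  0.0024] shift now mm [-1.6 -2.3  0.6] shift after turn [-1.6 -2.2  0.6]
```

```bash

python3 -m crank '[[0,0,0,0,0,0,1],[0,0,0,0,0,0,1]]'
python3 - <<'E'
from h import *
plan([.442,-.035,.2163],47)
save(eyes.get_image('wrist'),'w9')
E
python3 -m crank '[[0,0,0,0,0,0,0.6],[0,0,0,0,0,0,0.3],[0,0,0,0,0,0,-0.2],[0,0,0,0,0,0,-0.6],[0,0,0,0,0,0,-1],[0,0,0,0,0,0,-1],[0,0,0,0,0,0,-1]]'
python3 - <<'E'
from h import *
plan([.442,-.035,.2163],47)
save(eyes.get_image('wrist'),'w10')
E
```

```text
t: 12.05
tool_pos: [0.4453, -0.0354, 0.2179]
tool_rot: [2.879, 1.256, 0.001]
contact_force: [-0.2, -0.3, -0.8]
opening: 0.0119
t 12.05 pos [ 0.4453 -0.0354  0.2179] q6 0.502 F [-0.2 -0.3 -0.8] tq [0.03 0.03 0.04] open 0.0119
turn(tool) [ 0.0011 -0.0001  0.0025] shift now mm [-1.9 -2.7  1.6] shift after turn [-1.9 -2.7  1.6]
t: 12.68
tool_pos: [0.4452, -0.0354, 0.2172]
tool_rot: [2.878, 1.256, 0.001]
contact_force: [0.9, -0.8, -0.1]
opening: 0.0852
t 12.68 pos [ 0.4452 -0.0354  0.2172] q6 0.502 F [ 0.9 -0.8 -0.1] tq [ 0.02 -0.01  0.02] open 0.0852
turn(tool) [ 0.0014 -0.0002  0.0024] shift now mm [-1.8 -2.6  0.9] shift after turn [-1.8 -2.6  0.9]
```

View pics/w10.png

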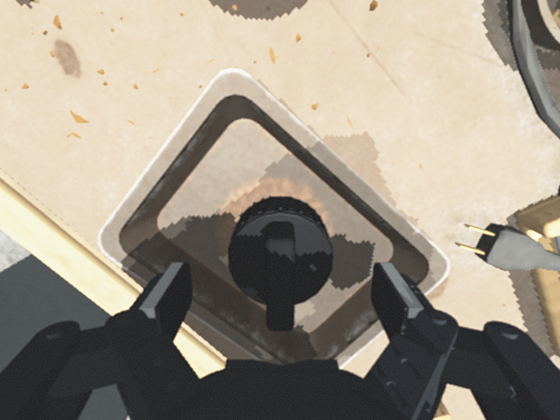

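Cap stands in the tray (cap at 280,250; bar between the open fingers). Retreat straight up.

```bash

python3 -m crank '[[0,0,0,0,0,-5,-1],[0,0,0,0,0,-10,-1],[0,0,0,0,0,-20,-1],[0,0,0,0,0,-30,-1],[0,0,0,0,0,-35,-1],[0,0,0,0,0,-35,-1],[0,0,0,0,0,-25,-1],[0,0,0,0,0,0,-1]]'
python3 -m crank '[[0,0,0,-30,0,-10,-1],[0,0,0,-30,0,0,-1],[0,0,0,-20,0,0,-1],[0,0,0,0,0,0,-1],[0,0,0,0,0,0,-1]]'
python3 - <<'E'
from h import *
plan([.442,-.035,.2163],47)
o=ctrl.get_obs(); p=eyes.get_image('wrist'); save(p,'w11'); q=eyes.get_image('scene'); save(q,'s11')
T=np.eye(4); T[:3,:3]=R.from_rotvec(o['tool_rot']).as_matrix(); T[:3,3]=o['tool_pos']
for n in('safety_cap','steel_tray'):
  for P in(p,q): print(n,[(np.round(d['centre'],4),round(d['confidence'],2)) for d in spotter.mark_of(n,P)[:2]])
E
```

```text
t: 13.4
tool_pos: [0.4434, -0.0349, 0.3872]
tool_rot: [-2.878, -1.256, 0.004]
contact_force: [-0.1, 0.0, 1.5]
opening: 0.0852
t: 13.82
tool_pos: [0.387, -0.0945, 0.4038]
tool_rot: [2.872, 1.258, 0.008]
contact_force: [0.3, -0.1, -0.5]
opening: 0.0852
t 13.82 pos [ 0.387  -0.0945  0.4038] q6 0.318 F [ 0.3 -0.1 -0.5] tq [-0.    0.04 -0.05] open 0.0852
turn(tool) [ 0.0077 -0.0022  0.0057] shift now mm [ 80.6  -1.4 187.6] shift after turn [ 81.   -0.4 187.5]
safety_cap [(array([ 0.4453, -0.0364,  0.002 ]), 0.87)]
safety_cap [(array([ 0.4428, -0.0354,  0.0015]), 0.8)]
steel_tray []
steel_tray [(array([ 0.44  , -0.0343, -0.0033]), 0.92)]
```

View pics/w11.png

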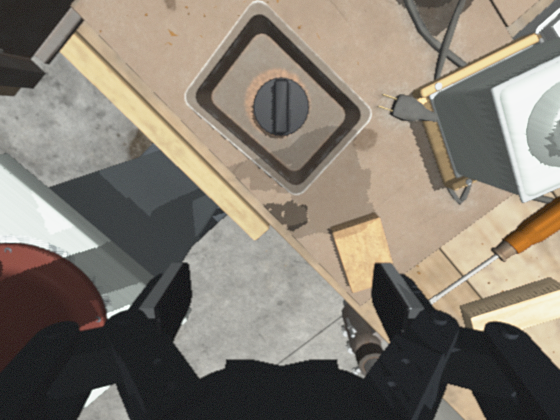

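View pics/s11.png

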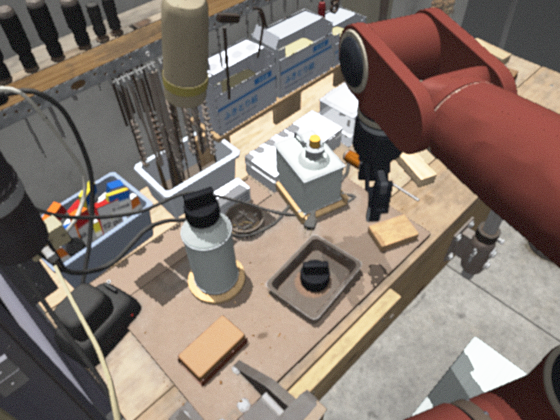

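The cap stands upright and flat near the middle of the tray floor: scene (315,275), wrist (280,107). The bare neck shows at scene (315,142), and the arm is clear of everything.

```bash
python3 -c "
from station import ctrl
print(ctrl.finish_job())"
```

```text
the job is handed in; nothing more can be done
None
```

The safety cap is off the low can and stands upright, flat on the floor of the steel tray. I handed the job in at about 14 s; `finish_job` reports no verdict.

**What I did**
- **Grip and press:** I gripped the bar with 80 N and pressed the cap down about 9–10 mm, for roughly 14 N. The force varied while I turned. It dipped to about 10 N early on, just as I began, so I pressed again before turning further. It also peaked briefly at about 20 N, so the valve probably touched bottom once.
- **Turn and lift:** The tool turned 64° anticlockwise with the cap pressed, then I let it up. It rose with no pull on the wrist and came straight off.
- **Set down:** I lowered it into the tray until I felt contact (about 12 N), relaxed, opened the gripper and backed away.

**Last checks**
- **Cap:** Both cameras put its origin at about (0.444, -0.036, 0.002) m. That is the height of the tray floor, and within about 5 mm of the tray's centre.
- **Low can:** Its bare neck shows in the scene picture.
- **Tall can:** I never went near it.
- **Robot:** It was clear of everything when I handed in.
- **Missed detection:** The network did not find the tray in the last wrist picture, but it found it in the scene picture (0.92), and it is plain to see in both.

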